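# Fetch the shaker from the locked spice compartment

### The job

In the row of three shut spice compartments, find the one whose lid bears the round disc: slide its child-lock catch fully aside to the left, then press its button so that the lid springs open, and take out the steel shaker. Stand the shaker upright on the thali, well inside the rim, setting it down without dropping it, and let go. Leave the other two compartments locked and shut, and do not disturb the bowls, the ladle or the casserole.

Things in the scene. Friction and masses are not known exactly. Their poses are not given: they have to be found in the camera images.
- box_disc: White plastic compartment to open, 108 (x) by 104 (y) mm, one of three 110 mm apart. Origin: centre of its underside, 6 mm above the table; z up, x from its front (robot side) to its hinge side, y along the row (to the left seen from the robot). Walls 4 mm, rim at 66 mm, inside 100 x 96 mm, inner floor at 4 mm. A ledge, 36 mm high, 90 wide, lies in front from x = -54 to -116 mm. Fixed.
- tab_disc (a joint): Child-lock catch of the disc compartment: slides along the box's +y; 0 to 2 mm as found (locked: a block sits under the button), 24 mm fully aside (end stop). Light friction of about 1.5 N, stays where it is left. The button is free once it is past about 12 mm.
- fin_disc (a point): Top centre of the catch's upright fin, grey plastic, by which it is slid: fin 8 mm thick (box y), 18 mm deep (box x), its top 85.5 mm and its foot 40 mm above the box origin, 103 mm in front of the box's centre. Free space of over 25 mm on both sides.
- button_disc (a joint): Grey press plate that is the lid's latch, hinged at the box's front wall: 0 at rest, 0.34 rad fully down. Sprung: about 1.2 N to start, 5.5 N fully down. From about 0.2 rad its hook clears the lid; it springs back when released. Blocked by the catch while that is not slid aside.
- press_disc (a point): Point to press down on: top of the press plate, 76 mm in front of the box's centre, 62 mm above the box origin; plate 30 mm (box x) by 32 mm (box y); sinks 6 mm here. The latch's hook stands up behind it, from 59 mm in front of the box's centre inwards, to 77 mm above the box origin.
- lid_disc (a joint): Lid of the disc compartment: 0 shut, up to 1.8 rad open. Hinged on the box's far (+x) rim; a weak spring (under 0.1 N m) raises it fully open by itself in about 2 s once the button is pressed, and it stays open. White plate, 108 x 104 x 6 mm, its top 72 mm above the box origin when shut.
- emblem_disc (a point): Centre of the top of the steel ornament on this lid: a round disc, 42 mm across and 6 mm high.
- shaker: Steel spice shaker shut inside the disc compartment, standing upright: round, 30 mm in diameter, straight up to 47 mm, domed top at 56 mm. Origin: centre of its underside, z up its axis. Near the compartment's middle, 40 to 80 g.
- thali: Round steel plate, 240 mm across, rim 18 mm high, loose on the table to the robot's right. Origin: centre of its underside.
- thali_floor (a point): Centre of the thali's flat eating surface, 4 mm above its underside; flat to a radius of about 105 mm.
- katori_a: White ceramic bowl, 90 mm across and 42 mm high, origin at the centre of its foot; a bystander.
- katori_b: The second such bowl; a bystander.
- ladle: Steel ladle lying on the table, bowl 72 mm across and 26 mm high with a handle 240 mm long along its -x; origin under the bowl; a bystander.
- casserole: Round insulated steel casserole, 170 mm across, 118 mm high with its knob, lever clip shut; origin at the centre of its underside; a bystander.
- box_square: Another compartment of the row, the same in every way but for its lid's ornament; to be left shut. Origin and axes as for box_disc.
- emblem_square (a point): Centre of the top of the steel ornament on its lid: a square, 38 x 38 mm and 6 mm high.
- lid_square (a joint): Its lid: 0 shut, up to 1.8 rad open.
- tab_square (a joint): Its child-lock catch: 0 to 2 mm as found, 24 mm fully aside.
- box_bar: Another compartment of the row, the same in every way but for its lid's ornament; to be left shut. Origin and axes as for box_disc.
- emblem_bar (a point): Centre of the top of the steel ornament on its lid: a narrow bar, 66 mm long along the row and 14 mm wide, 6 mm high.
- lid_bar (a joint): Its lid: 0 shut, up to 1.8 rad open.
- tab_bar (a joint): Its child-lock catch: 0 to 2 mm as found, 24 mm fully aside.
There are look-alikes about, which are no part of the job. Several things look just like the thali: the one meant starts farthest from the robot's base.

How it is judged (in metres and radians):
On the way, in this order (a step that is already met when the one before it is completed fails the run):
1. the disc compartment's catch is slid aside (18 mm or more) (value of joint tab_disc above 0.018 m), for 0.2 s.
2. its button is pressed (value of joint button_disc above 0.15 rad), for 0.05 s.
3. its lid has sprung open (past 1.2 rad) (value of joint lid_disc above 1.2 rad), for 0.2 s.
4. the shaker is lifted out of the box by the gripper (z of shaker in the frame of box_disc above 0.05 m and contact force between shaker and the fingers above 0.3 N), for 0.1 s.
At the end, for the whole second after the job is handed in: Shaker upright (0.12 rad) and at rest on the thali's flat (foot within 6 mm of it, axis within 92 mm of its centre); thali flat (0.06 rad); other two lids shut (0.08 rad), their catches locked (under 8 mm); bowls, ladle and casserole within 30 mm of their starts (horizontal distance between shaker and thali_floor below 0.092 m and z of shaker in the frame of thali_floor below 0.006 m and angle between shaker's own z axis and vertical below 0.12 rad and linear speed of shaker below 0.02 m/s and angle between thali's own z axis and vertical below 0.06 rad and value of joint each of lid_square, lid_bar below 0.08 rad and value of joint each of tab_square, tab_bar below 0.008 m and distance of each of katori_a, katori_b, ladle, casserole from where it was at the start of the episode below 0.03 m); the robot touches nothing.
It fails at once if another compartment is unlocked or opened (catch 8 mm or more, lid over 0.15 rad) (value of joint any of lid_square, lid_bar above 0.15 rad or value of joint any of tab_square, tab_bar above 0.008 m).
It fails at once if a bowl, the ladle or the casserole is pushed more than 30 mm or a bowl or the casserole is tipped over 0.4 rad (distance of any of katori_a, katori_b, ladle, casserole from where it was at the start of the episode above 0.03 m or angle between any of katori_a, katori_b, casserole's own z axis and vertical above 0.4 rad).
It fails at once if the shaker is dropped or thrown (faster than 0.7 m/s while not held: a fall of 25 mm or more) (contact force between shaker and the fingers below 0.05 N and linear speed of shaker above 0.7 m/s).
It also fails if it takes over 54 s, if anything falls off the work surface, if the arm or the gripper's body presses on something with over 40 N, if the wrist force passes 120 N, or if a joint passes its speed limit or range.

### The arm

A 6-joint arm with a two-finger parallel gripper is mounted at the origin on the work surface. World frame = base frame: x ahead of the robot, y to its left, z up, the work surface at z = 0. Lengths are in mm, angles in rad, forces in N, time in s.
With the tool pointing down it reaches from about 400 to 825 mm from the base axis. Payload 7 kg.
Tool frame: the origin (TCP) lies at the very end of the fingers, on their centre line; the grasp point (between the pads) lies 19 mm behind it; z points along the fingers, y is the line along which they close (so a half turn about z gives the same grasp; the last joint's range is limited). The gripper opens to 88 mm and grips with 3 to 60 N. Pads are 19 mm wide; open, the fingers measure 130 mm over their backs; the gripper's body (78 mm by 193 mm) begins 47 mm behind the grasp point.
Start: joints at [-1.025, 0.359, 0.012, 0, -1.224, -0.288], TCP at [172.068, -652.677, 226.561] pointing down, gripper open.
Joint ranges: [-3.07, 3.07], [-1.43, 2.12], [-1.02, 1.25], [-3.03, 1.67], [-3.05, -0], [-3.03, 3.03]. Speed limits (rad/s): [2.39, 2.39, 3.01, 3.14, 3.14, 3.14].

### API

Orientations are given as a unit quaternion [x, y, z, w].
In Python, from plant import bot gives the robot as it stands. Calls block until the motion is done:
- bot.move_ptp(position, orientation): joint-space move of the TCP to a pose.
- bot.line_to(position, velocity=150, ori=None): straight line of the TCP; ori=None keeps the orientation; velocity is the mean speed in mm/s.
- bot.move_joints(angles): joint-space move.
- bot.move_gripper(opening, force=None): finger opening in mm; force is the grip in N (None keeps the last); returns when the fingers have stopped.
- bot.pause(seconds).
- bot.solve_ik(position, orientation): joint angles nearest the present ones, or None.
- bot.read_state(): the state.
- bot.camera(name): name is "scene" or "top" or "wrist"; returns the picture (420x560x3 uint8, red, green, blue); there is no depth.
- bot.get_calibration(name): a dict with "fx", "fy", "cx", "cy" (pixels), "distortion" ([k1, k2, p1, p2, k3] as OpenCV has them; the pictures are not rectified), "view" (4x4, takes a point from world to camera coordinates); the wrist camera has in their place "T_tool_cam" (4x4, takes a point from camera to tool coordinates, whose origin is the TCP and whose axes are the flange's). Camera axes: x right, y up, looking along -z (the intrinsics and any distortion apply to the point x, -y, -z); pixel columns grow to the right and rows downward; lengths in mm; the calibration is good to about 2 mm. A picture is of the moment at which its call begins: read the wrist's pose just before it. get_calibration takes no time and is no camera call.
A pose or a line that the arm cannot do raises bot.Unreachable and nothing moves.
- bot.close_job(): hands the job in; it is judged then, once.
The state is a dict: "t": time; "joint_pos": joint angles; "qvel": joint speeds; "tau": joint torques, N m; "tcp_pos": TCP position; "eef_rot": TCP orientation; "contact_force": force on the tool from outside, world axes, zero at the start; "moment": the same for the moment, N m; "width": finger opening in mm; "finger_force": force on a finger pad.
Only numpy, scipy, OpenCV 4.12 (cv2) and the standard library are available. Lean on these libraries where they do the work, as an engineer would, in place of code of your own. Each camera call takes 0.05 s, during which the arm holds its last target. There are 200 camera calls.

## Working session

There is one attempt and no reset: what is moved stays moved. The work goes in short steps, each a Python script; the robot and the scene stay as the last script left them, time stands still between calls to the robot, and variables do not carry over. Pictures are saved under pics/ and viewed, at most 10 in all, crops included, and the job is handed in when it is done.

```bash
mkdir -p pics; python3 - <<'E'
from plant import bot
import cv2
for n in("scene","top"):
    cv2.imwrite(f"pics/{n}0.png",bot.camera(n)[:,:,::-1]); c=bot.get_calibration(n); print(n,c)
print(bot.get_calibration("wrist")); print(bot.read_state())
E
```

```text
scene {'fx': 405.61621234655433, 'fy': 405.61621234655433, 'cx': 276.8636349588306, 'cy': 208.1696477921282, 'distortion': array([-0.02746293,  0.        ,  0.        ,  0.        ,  0.        ]), 'view': array([[-8.70521448e-01,  4.92101196e-01, -5.36857227e-03,
         4.50408973e+02],
       [-2.90166871e-01, -5.04429917e-01,  8.13236525e-01,
         7.22033478e+01],
       [ 3.97486598e-01,  7.09497619e-01,  5.81908527e-01,
        -1.43304029e+03],
       [ 0.00000000e+00,  0.00000000e+00,  0.00000000e+00,
         1.00000000e+00]])}
top {'fx': 390.88157006308603, 'fy': 390.88157006308603, 'cx': 288.9145969166948, 'cy': 213.1356559292971, 'distortion': array([-0.09866774,  0.        ,  0.        ,  0.        ,  0.        ]), 'view': array([[ 1.66794083e-02, -9.99859861e-01, -1.43362796e-03,
        -1.59691918e+01],
       [ 9.92041277e-01,  1.63699751e-02,  1.24844420e-01,
        -4.99573510e+02],
       [-1.24803456e-01, -3.50454916e-03,  9.92175295e-01,
        -9.37057858e+02],
       [ 0.00000000e+00,  0.00000000e+00,  0.00000000e+00,
         1.00000000e+00]])}
{'fx': 3
[... 534 characters left out ...]
00]])}
{'t': 0.1, 'joint_pos': array([-1.02489287e+00,  3.59328612e-01,  1.12002362e-02, -3.12047426e-04,
       -1.22409693e+00, -2.88100722e-01]), 'qvel': array([-0.00098017,  0.0003189 ,  0.00293919, -0.00066005,  0.00075902,
       -0.00023557]), 'tau': array([ 3.52839052e-04, -5.84161198e+01,  2.93753529e+01,  7.01560244e+00,
        1.02002715e-02, -4.28819783e-05]), 'tcp_pos': array([ 171.97302533, -652.29872026,  225.72876434]), 'eef_rot': array([-1.28491986e-01,  9.91710279e-01,  7.12679091e-04, -1.55251858e-04]), 'contact_force': array([ 0.35953751,  0.20441824, -0.23583818]), 'moment': array([-0.02093099, -0.00367448,  0.01214734]), 'finger_force': 0.0, 'width': 87.82923918482466}
```

View pics/scene0.png

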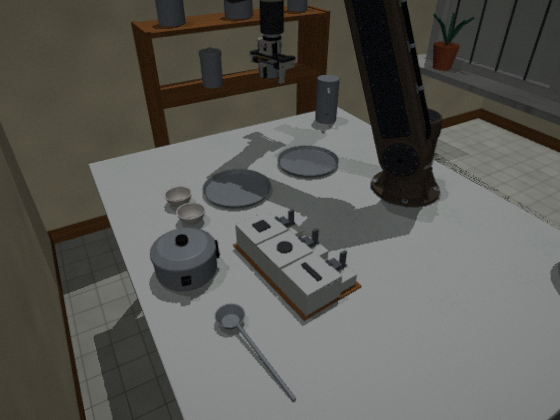

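View pics/top0.png

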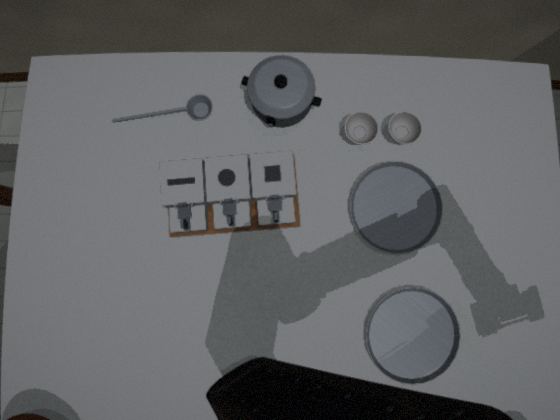

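The disc compartment is the middle one: in the top view its disc is at (227,177) and its fin at about (231,221). The target thali is the farther one, at (395,207). Next I'll refine these with masks and rays.

```bash
cat > h.py <<'E'
from plant import bot
import numpy as np, cv2
from scipy.spatial.transform import Rotation as R
def cam(n,st=None):
    c=bot.get_calibration(n); K=np.array([[c["fx"],0,c["cx"]],[0,c["fy"],c["cy"]],[0,0,1]])
    if n=="wrist":
        T=np.eye(4); T[:3,:3]=R.from_quat(st["eef_rot"]).as_matrix(); T[:3,3]=st["tcp_pos"]
        P=T@c["T_tool_cam"]
    else: P=np.linalg.inv(c["view"])
    return K,np.array(c["distortion"]),P
def ray(n,uv,st=None):
    K,D,P=cam(n,st)
    q=cv2.undistortPoints(np.array(uv,float).reshape(-1,1,2),K,D).reshape(-1,2)
    d=np.c_[q[:,0],-q[:,1],-np.ones(len(q))]@P[:3,:3].T
    return P[:3,3],d
def plane(n,uv,z,st=None):
    o,d=ray(n,uv,st); return o+d*((z-o[2])/d[:,2])[:,None]
def blobs(m,amin=15):
    k,l,s,c=cv2.connectedComponentsWithStats(m.astype(np.uint8)); return [(c[i],s[i]) for i in range(1,k) if s[i,4]>=amin]
def snap(n,f):
    st=bot.read_state(); im=bot.camera(n); cv2.imwrite(f"pics/{f}.png",im[:,:,::-1]); return st,im
def down(yaw): # tool x axis along world yaw, z down
    return (R.from_euler('z',yaw)*R.from_euler('x',np.pi)).as_quat()
E
python3 - <<'E'
from h import *
im=cv2.imread("pics/top0.png"); g=cv2.cvtColor(im,6)
m=np.zeros_like(g); m[150:240,155:300]=1
for c,s in blobs((g<75)&(m>0)): print(c.round(1),s,plane("top",c,84)[0].round(1),plane("top",c,91.5)[0].round(1))
# thali: filled outline
w=(g<150).astype(np.uint8); w[:,:335]=0;w[:155]=0;w[260:]=0
hs=cv2.HoughCircles(cv2.medianBlur(g,3),cv2.HOUGH_GRADIENT,1,60,param1=80,param2=25,minRadius=40,maxRadius=55)
print(hs)
for c in hs[0]: print(plane("top",c[:2],18)[0].round(1))
crop=cv2.resize(im[145:245,150:310],None,fx=5,fy=5,interpolation=2); cv2.imwrite("pics/crop.png",crop)
E
```

```text
[234.  213.7] [ 171  158  128   79 1812] [489.7 120.9  84. ] [488.8 119.9  91.5]
[272.2 173.2] [265 165  16  17 236] [588.1  33.3  84. ] [586.4  32.9  91.5]
[226.1 177. ] [218 169  17  17 225] [577.4 142.9  84. ] [575.7 141.6  91.5]
[180.8 180.9] [167 177  28   8 161] [566.4 251.4  84. ] [564.8 249.3  91.5]
[229.3 210.2] [222 199  14  27 260] [497.7 132.2  84. ] [496.7 131.1  91.5]
[[[411.5 334.5  43.6]
  [394.5 208.5  47.2]]]
[ 205.1 -314.6   18. ]
[ 517.7 -274.8   18. ]
```

View pics/crop.png

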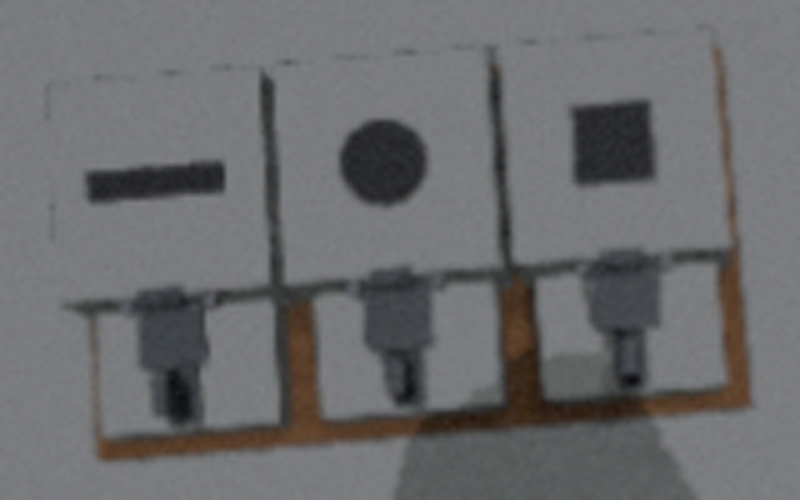

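The close-up shows the disc box in the middle, with its fin at crop (403,378). Row yaw is about 0.099 rad. I'll move above it and check from the wrist camera.

```bash
cat >> h.py <<'E'
YAW=0.099; B0=np.array([577.4,142.9,6.]); 
def box(p): return B0+R.from_euler('z',YAW).apply(p)
def tobox(w): return R.from_euler('z',YAW).inv().apply(np.asarray(w)-B0)
Q=down(np.pi+YAW)
E
python3 - <<'E'
from h import *
print(plane("top",(230.6,220),91.5))
bot.move_ptp(box([-75,0,200]),Q); bot.move_gripper(40)
st,im=snap("wrist","w1"); print(st["t"],st["tcp_pos"],st["joint_pos"])
K,D,P=cam("wrist",st); V=np.linalg.inv(P)
for n,p in dict(emb=[0,0,78],fin=[-103,1,85.5],press=[-76,0,62]).items():
    w=V@np.r_[box(p),1]; uv=cv2.projectPoints(np.array([[w[0],-w[1],-w[2]]]),np.zeros(3),np.zeros(3),K,D)[0].ravel(); print(n,uv)
E
```

```text
[[473.8947721  127.26807791  91.5       ]]
4.05 [502.73152823 135.49218322 205.98388429] [ 6.40513804e-01  1.19688723e-01 -3.55430327e-01  1.91577532e-08
 -1.09575174e+00 -2.11225931e+00]
emb [281.64318258 284.77527825]
fin [283.06150723 168.47379239]
press [281.6495135  194.64417425]
```

View pics/w1.png

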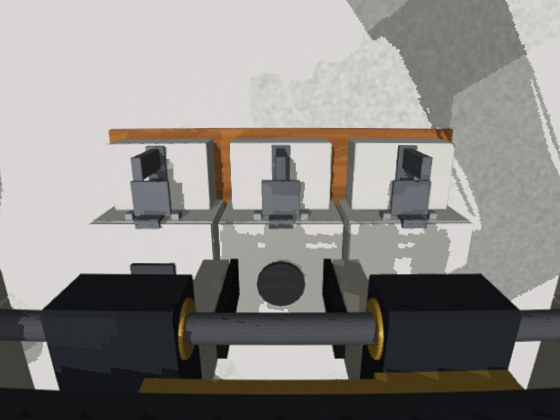

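The projected disc and press points match the picture: disc at (281,284), plate at (281,197), fin around (281,165). Now I'll slide the catch.

```bash
python3 - <<'E'
from h import *
bot.move_ptp(box([-105,1,120]),Q)
bot.line_to(box([-105,1,66]),120)
bot.move_gripper(4,6); s=bot.read_state(); print(s["width"],s["finger_force"],s["contact_force"],tobox(s["tcp_pos"]))
for y in (20,26):
    bot.line_to(box([-105,y,66]),60); s=bot.read_state(); print(s["t"],s["contact_force"].round(1),tobox(s["tcp_pos"]).round(1))
bot.move_gripper(30); bot.line_to(box([-105,25,125]),150)
bot.line_to(box([-75,-5,125]),150)
st,im=snap("wrist","w2"); print(bot.read_state()["t"])
E
```

```text
7.683664791266733 5.999991148710251 [-0.0285456  -1.98222334  2.20230619] [-104.95607195    0.92364371   66.12608991]
6.225 [-2.1  1.4  3.6] [-105.    20.9   66.1]
6.475 [ 3.5 -8.5  4.4] [-105.1   24.7   65.9]
8.125
```

View pics/w2.png

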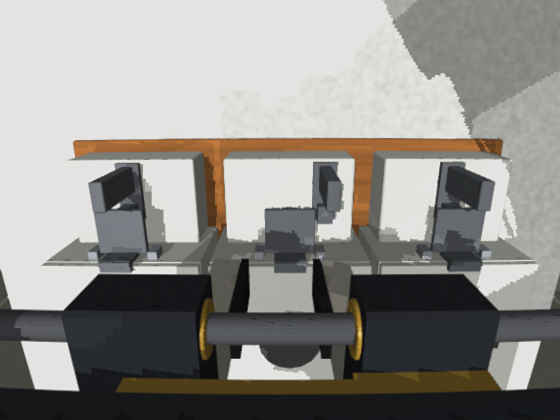

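The catch is fully aside: its fin is at (325,185), clear of the plate at (290,230). Now I'll press the button, watching the force.

```bash
python3 - <<'E'
from h import *
bot.move_gripper(0,20); bot.line_to(box([-77,-5,72]),120)
f0=bot.read_state()["contact_force"][2]
for z in np.arange(63,50,-1.5):
    bot.line_to(box([-77,-5,z]),40); s=bot.read_state(); f=s["contact_force"][2]-f0
    print(z,round(f,1),round(tobox(s["tcp_pos"])[2],1),s["t"])
    if f>9: break
bot.pause(0.3)
bot.line_to(box([-77,-5,95]),150); bot.line_to(box([-150,-5,200]),200)
bot.move_gripper(44); bot.pause(0.8)
st,im=snap("wrist","w3"); print(bot.read_state()["t"])
E
```

```text
63.0 -0.7 63.0 9.8
61.5 2.6 61.8 10.05
60.0 6.5 60.4 10.3
58.5 9.0 59.2 10.55
57.0 18.4 58.5 10.8
14.0417
```

View pics/w3.png

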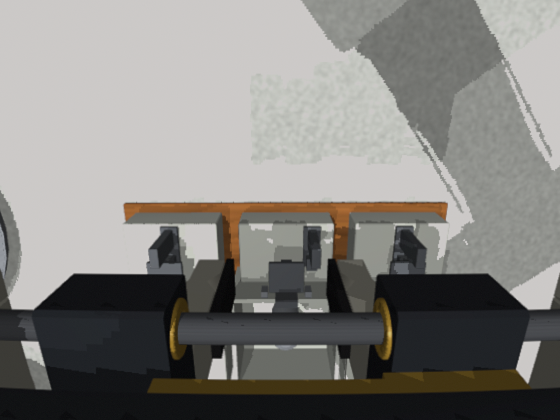

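The lid looks open and the interior is visible at around (285,350). I'll look at the shaker from a pose where the gripper does not hide it.

```bash
python3 - <<'E'
from h import *
bot.line_to(box([15,0,250]),250)
st,im=snap("wrist","w4"); print(st["t"],tobox(st["tcp_pos"]))
E
```

```text
14.8833 [ 1.40366296e+01 -2.15761206e-01  2.49226620e+02]
```

View pics/w4.png

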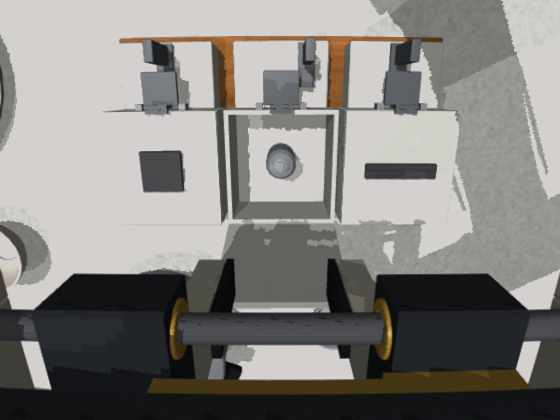

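The lid is open. The shaker is in the box with its dome knob at about (281,157). I'll compute its position and grasp it.

```bash
python3 - <<'E'
from h import *
st=bot.read_state(); im=cv2.imread("pics/w4.png"); g=cv2.cvtColor(im,6)
for c,s in blobs((g[120:215,235:325]<140),60):
    u=c+[235,120]; print(u,s)
    for z in (38,57,66): print(z,tobox(plane("wrist",u,z,st)[0]).round(1))
print(tobox(plane("wrist",[[281,157]],66,st)[0]).round(1))
for u in ([228,165],[335,165]): print(tobox(plane("wrist",[u],72,st)[0]).round(1))
E
```

```text
[261.54317312 184.63802637] [   0    0   90   95 2351]
38 [ 23.9 -21.1  32. ]
57 [ 19.2 -20.1  51. ]
66 [ 16.9 -19.6  60. ]
[293.31089109 123.62574257] [ 28   0  62  10 505]
38 [-39.   11.7  32. ]
57 [-40.5  11.   51. ]
66 [-41.3  10.7  60. ]
[281.99103139 159.79372197] [ 31  23  32  36 669]
38 [-2.4  0.4 32. ]
57 [-5.8  0.3 51. ]
66 [-7.4  0.3 60. ]
[-10.1  -0.7  60. ]
[ -3.6 -50.6  66. ]
[-3.6 50.2 66. ]
```

```bash
python3 - <<'E'
from h import *
st=bot.read_state()
print(tobox(plane("wrist",[[281,142.5]],10,st)[0]).round(1)+[15,0,0],tobox(plane("wrist",[[281,179]],57,st)[0]).round(1)-[15,0,0])
im=cv2.imread("pics/w4.png")[115:220,225:340]; cv2.imwrite("pics/c4.png",cv2.resize(im,None,fx=5,fy=5,interpolation=2))
E
```

```text
[-1.5 -0.6  4. ] [-1.6 -0.7 51. ]
```

View pics/c4.png

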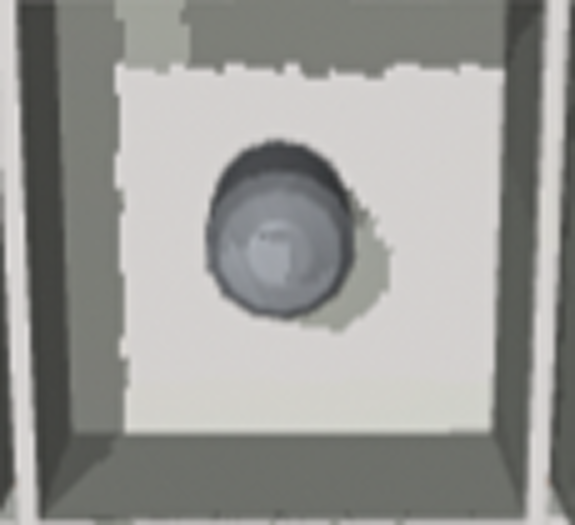

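Both edges put the shaker at box (-1.5, -0.6). I'll grasp it, lift it and carry it over to the thali.

```bash
python3 - <<'E'
from h import *
x,y=-1.5,-.6
bot.line_to(box([x,y,110]),200); bot.line_to(box([x,y,26]),80)
s=bot.read_state(); print(s["t"],s["tcp_pos"],s["contact_force"].round(1))
bot.move_gripper(20,15); s=bot.read_state(); print(s["width"],s["finger_force"],s["contact_force"].round(1))
bot.line_to(box([x,y,60]),80); bot.line_to(box([x,y,170]),150)
s=bot.read_state(); print(s["t"],s["width"],s["finger_force"])
bot.line_to([517.7,-274.8,170],200)
st,im=snap("top","t5"); s=bot.read_state(); print(s["t"],s["tcp_pos"],s["width"],s["finger_force"])
st,im=snap("wrist","w5")
E
```

```text
16.9917 [576.36955903 142.36120277  32.5317647 ] [-0.5 -0.2  0. ]
29.49217086657775 14.998027886176715 [0.  0.6 2.3]
18.8583 29.05014154664736 14.994527224309877
21.1667 [ 517.88856183 -274.20294623  170.04581275] 29.30752010829678 14.994587277235496
```

View pics/w5.png

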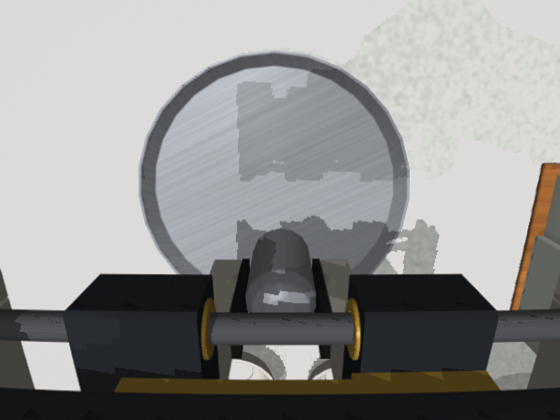

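The shaker is held over the thali. The thali's rim spans columns 140–409 with its top at row 52. I'll check the centre and set the shaker down.

```bash
python3 - <<'E'
from h import *
st=bot.read_state()
p=plane("wrist",[[140,180],[409,180],[275,52]],18,st); print(p.round(1))
# circle through three rim points
a=2*(p[1:,:2]-p[0,:2]); b=(p[1:,:2]**2).sum(1)-(p[0,:2]**2).sum(); c=np.linalg.solve(a,b); print(c,np.linalg.norm(p[0,:2]-c))
t=c if np.linalg.norm(c-[517.7,-274.8])<25 else np.array([517.7,-274.8])
bot.line_to([*t,50],150)
f0=bot.read_state()["contact_force"][2]
for z in np.arange(30,21,-1.):
    bot.line_to([*t,z],30); s=bot.read_state(); f=s["contact_force"][2]-f0; print(z,round(f,1),s["tcp_pos"][2].round(1))
    if f>2.5: break
bot.pause(.2); bot.move_gripper(44); bot.line_to([*t,130],100)
bot.line_to([*(t+[40,0]),230],200); bot.pause(.2)
snap("wrist","w6"); print(bot.read_state()["t"])
E
```

```text
[[ 519.8 -398.2   18. ]
 [ 496.5 -164.9   18. ]
 [ 405.5 -290.8   18. ]]
[ 523.25305788 -280.05275666] 118.2214168629406
30.0 0.6 30.0
29.0 1.2 29.1
28.0 0.9 28.0
27.0 -0.4 26.9
26.0 5.4 26.4
26.85
```

View pics/w6.png

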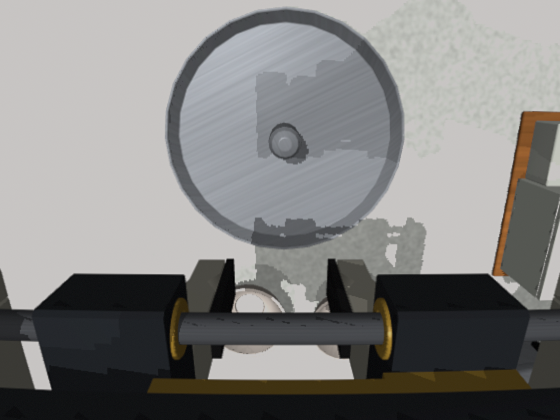

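The shaker stands upright at (285,141), near the centre of the thali at (285,128), and the gripper is clear. Handing in.

```bash
python3 -c "
from plant import bot
print(bot.close_job())"
```

```text
the job is handed in; nothing more can be done
None
```

The disc compartment was unlocked and opened, its shaker now stands upright near the centre of the far thali, and the job was handed in at about 27 s of the 54 s allowed; no verdict came back.

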